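# Load the filter magazine and draw-latch its retaining bar

## Task

Swing the magazine's retaining bar wide open and slide every loose filter slide lying on the table edge-first into a bay until it is fully home, one slide to a bay, any bay. Then swing the bar shut across the front, hook the draw latch's rod over the keeper on the end of the bar while the latch lever is still up, and push the lever down past centre until it lies flat and clamps the bar. Leave the small jar and the cleaning pen where they are.

Things in the scene. Friction and masses are not known exactly. Their poses are not given: they have to be found in the camera images.
- slide_1: filter slide, flat aluminium plate 92 (x) x 50 (y) x 6 mm (its last 7 mm at either end are 44 mm wide), two round amber filters, and in its middle an upright grip fin 30 (x) x 10 (y) mm, top 52 mm above the underside; 90 g. Origin: centre of the underside; the same either way round. It may be absent.
- slide_2: filter slide, flat aluminium plate 92 (x) x 50 (y) x 6 mm (its last 7 mm at either end are 44 mm wide), two round amber filters, and in its middle an upright grip fin 30 (x) x 10 (y) mm, top 52 mm above the underside; 90 g. Origin: centre of the underside; the same either way round. It may be absent.
- slide_3: filter slide, flat aluminium plate 92 (x) x 50 (y) x 6 mm (its last 7 mm at either end are 44 mm wide), two round amber filters, and in its middle an upright grip fin 30 (x) x 10 (y) mm, top 52 mm above the underside; 90 g. Origin: centre of the underside; the same either way round. It may be absent.
- magazine: filter magazine, fixed: grey plinth 100 mm deep (x -50 to 50), three bays side by side on top, open to the front (-x). Origin: centre of the underside, x to its back, y along it. Bay centres y = -64, 0, 64 mm. Latch on a pedestal at its +y end (y 101 to 163, top z = 70 mm); bar hinge at its -y end (x -60, y -110).
- bay_1 (a point): front edge of the floor of the bay at y = -64 mm (x = -50, z = 55 in the magazine), axes as the magazine's. Bay 54 mm wide; side lips reach in 8 mm, underside 10.5 and top 15 mm above the floor; 38 mm is open between them for the fin. Back stop 94 mm behind this point: a slide is home with its origin 48 mm behind this point, on the floor.
- bay_2 (a point): front edge of the floor of the bay at y = 0 mm (x = -50, z = 55 in the magazine), axes as the magazine's. Bay 54 mm wide; side lips reach in 8 mm, underside 10.5 and top 15 mm above the floor; 38 mm is open between them for the fin. Back stop 94 mm behind this point: a slide is home with its origin 48 mm behind this point, on the floor.
- bay_3 (a point): front edge of the floor of the bay at y = 64 mm (x = -50, z = 55 in the magazine), axes as the magazine's. Bay 54 mm wide; side lips reach in 8 mm, underside 10.5 and top 15 mm above the floor; 38 mm is open between them for the fin. Back stop 94 mm behind this point: a slide is home with its origin 48 mm behind this point, on the floor.
- bar (a joint): retaining bar on an upright hinge pin, rad: 0 = shut, along the magazine's front towards +y; 1.57 = wide open, pointing to the magazine's -x (limit 1.75). 12 mm thick about a line through the pin, 266 mm long from it, z = 58 to 72 mm; shut, it spans x = -66 to -54 mm. Stays where it is left (friction 0.06 N m).
- bar_hinge (a point): axis of the bar's hinge pin, at the height of the bar's top (z = 72 mm)
- keeper (a point): front top edge of the keeper, a steel upright 14 mm wide, 20 mm tall, on top of the bar 253 mm from its pin; its lip (4 mm thick) overhangs its front by 5 mm. With the bar shut x points to the back, z up. Hooked: rod drawn back against the upright under the lip, rod about x = 2, z = -7 to -17 mm from here; going down, rod centre must be beyond x = -4 mm.
- lever (a joint): latch lever, rad: 0 = flat to the back, clamped (end stop), 1.57 = upright, 1.75 = limit. Turns about a level axis along the magazine's y; stays where left (friction 0.06 N m). With the rod hooked it is pulled back up until pushed past centre (near 0.2 rad), then pulled flat. The rod's arms pivot on it 24 mm from its axis, so it gives way when the rod is moved.
- lever_hinge (a point): axis of the lever, at magazine x = -20, y = 143, z = 82 mm
- lever_tip (a point): top face of the lever's rounded end, 62 mm out from its axis; the lever is 18 mm wide, 6 mm thick, reaching 71 mm from its axis; this face is 7 mm off the line through the axis, and looks to the front when the lever stands
- hook_rod (a point): middle of the latch rod, 6 mm thick, 36 mm long along y, at the end of two arms 65.5 mm long (31 mm apart) that straddle the lever and pivot on it 24 mm from its axis (above the axis while the lever stands). They stretch under load by up to 8 mm (spring 7 N/mm). At the start the arms lie folded back behind the standing lever; swing them over its top to the front.
- hook_grip (a point): centre of the finger disc, 18 mm across, 16 mm wide along y, 20 mm beyond the rod and 85.5 mm from the arms' pivot: pinch it along y to swing the arms; it can turn between the fingers. The arms swing freely: let go, they drop by their weight. Unless the rod is under the keeper's lip, swinging the lever down can lift it off.
- jar: small jar with black lid, 43 mm across, 34 mm high: leave alone; origin at its foot
- pen: white connector cleaning pen, 108 mm (y) x 18 x 14 mm: leave alone; origin at its underside
Not all that is in view belongs to the job. What is shaped like the slide_3 but turquoise is not meant.

How it is judged:
On the way, in this order (a step that is already met when the one before it is completed fails the run):
1. every slide present is home in a bay (x of slide_1 in the frame of magazine between -0.01 and 0.004 m and z of slide_1 in the frame of magazine between 0.05 and 0.062 m and (y of slide_1 in the frame of magazine between -0.07 and -0.058 m or y of slide_1 in the frame of magazine between -0.006 and 0.006 m or y of slide_1 in the frame of magazine between 0.058 and 0.07 m) and x of slide_2 in the frame of magazine between -0.01 and 0.004 m and z of slide_2 in the frame of magazine between 0.05 and 0.062 m and (y of slide_2 in the frame of magazine between -0.07 and -0.058 m or y of slide_2 in the frame of magazine between -0.006 and 0.006 m or y of slide_2 in the frame of magazine between 0.058 and 0.07 m) and x of slide_3 in the frame of magazine between -0.01 and 0.004 m and z of slide_3 in the frame of magazine between 0.05 and 0.062 m and (y of slide_3 in the frame of magazine between -0.07 and -0.058 m or y of slide_3 in the frame of magazine between -0.006 and 0.006 m or y of slide_3 in the frame of magazine between 0.058 and 0.07 m)), for 0.2 s.
2. bar shut and rod hooked over the keeper, lever still up (value of joint bar below 0.06 rad and value of joint lever above 0.6 rad and x of hook_rod in the frame of keeper between -0.025 and 0.006 m and z of hook_rod in the frame of keeper between -0.022 and -0.004 m), for 0.2 s.
At the end, for the whole second after the job is handed in: Every slide present lies level in a bay of the magazine (6 mm sideways), within 8 mm of fully home, at rest; the bar is shut (under 0.04 rad), the latch rod lies in front of the keeper and under its lip, and the lever is flat (under 0.08 rad) (all of step 1 and linear speed of each of slide_1, slide_2, slide_3 below 0.02 m/s and value of joint bar below 0.04 rad and value of joint lever below 0.08 rad and x of hook_rod in the frame of keeper between -0.002 and 0.006 m and z of hook_rod in the frame of keeper between -0.022 and -0.004 m); the robot touches nothing.
It fails at once if the jar is pushed away or knocked over (distance of jar from where it was at the start of the episode above 0.03 m or angle between jar's own z axis and vertical above 0.5 rad).
It fails at once if the pen is pushed away or knocked over (distance of pen from where it was at the start of the episode above 0.03 m or angle between pen's own z axis and vertical above 0.5 rad).
Of slide_1, slide_2, slide_3 only 2 to 3 are there at a start; the rules pass over those that are not, and their reading is None.
At some moment in a run one of slide_1, slide_2, slide_3 may be knocked a few centimetres aside while the robot is not near it.
Once in a run the grip may slacken for a moment while it holds something.
It also fails if it takes over 208 s, if anything falls off the work surface, if the arm or the gripper's body presses on something with over 40 N, if the wrist force passes 120 N, or if a joint passes its speed limit or range.

## Robot

A 6-joint arm with a two-finger parallel gripper is mounted at the origin on the work surface; the furniture and walls round the work are solid. World frame = base frame: x ahead of the robot, y to its left, z up, the work surface at z = 0. Lengths are in m, angles in rad, forces in N, time in s.
With the tool pointing down it reaches from about 0.3 to 0.775 m from the base axis. Payload 14.6 kg.
Tool frame: the origin (TCP) lies at the very end of the fingers, on their centre line; the grasp point (between the pads) lies 19 mm behind it; z points along the fingers, y is the line along which they close (so a half turn about z gives the same grasp; the last joint's range is limited). The gripper opens to 94 mm and grips with 3 to 60 N. Pads are 16 mm wide; open, the fingers measure 119 mm over their backs; the gripper's body (75 mm by 177 mm) begins 78 mm behind the grasp point.
Start: joints at [1.185, 0.3, 1.521, -0, 1.321, -0.067], TCP at [0.172, 0.522, 0.205] pointing down, gripper open.
Joint ranges: [-3.03, 3.03], [-0.79, 2.21], [0.23, 2.52], [-1.04, 4.18], [0, 3.07], [-2.55, 2.55]. Speed limits (rad/s): [2.22, 2.22, 2.57, 3.14, 3.14, 3.14].

## Interface

Orientations are given as [roll, pitch, yaw] about the fixed x, y, z axes, in that order (R = Rz(yaw) Ry(pitch) Rx(roll)).
In Python, from station import ctrl gives the robot as it stands.
- The arm moves only by the shell command python3 -m pendant 'ROWS' [OPENING] [FORCE]. ROWS is JSON, a list of rows, each a list of 2 entries, a list of its own where there are three numbers: the shift along the world's x, y, z in cm, then the turn about the world's z in rad. A call has 1 to 20 rows; each row shifts and turns the commanded pose from where the row before left it; what a row does not reach is not made up. A row lasts 1/12 s, in which the tool goes at most 41.7 mm and 7.16 degrees, less where a joint would pass 70% of its speed; a pose out of reach is approached as far as the arm can. A call is refused whole if a number of a shift passes 4.17 or a number of a turn 0.125, either way. A call with a gripper value outside its range is refused whole. OPENING is the opening, from 0 (shut) to 1 (fully open), set as the call begins (- or left out, the last holds). The fingers move at their own pace and stop on an object; FORCE is the grip in N (left out, the last holds). Time passes only in rows, so rows that do not move let the fingers close. It gives the time, the measured TCP pose, the force, the opening and the grip force at its end, in the units of the state.
- ctrl.get_obs(): the state, without advancing time (a new reading comes with each control period).
- ctrl.camera(name): name is "scene" or "top" or "wrist"; returns a dict with "color" (480x640x3 uint8, red, green, blue), "intrinsics" (3x3 intrinsics, pixels), "camera_from_world" (4x4, takes a point from world to camera coordinates). Camera axes: x right, y down, z forward; pixel columns grow to the right and rows downward; lengths in m; the calibration is good to about 2 mm. A picture is of the moment at which its call begins. There is no depth.
- ctrl.hand_in(): hands the job in; it is judged then, once.
The state is a dict: "time_s": time; "qpos": joint angles; "joint_vel": joint speeds; "tau": joint torques, N m; "ee_pos": TCP position; "eef_rot": TCP orientation; "force": force on the tool from outside, world axes, zero at the start; "moment": the same for the moment, N m; "grip_width": finger opening in m; "grip_force": force on a finger pad.
Only numpy, scipy, OpenCV 4.12 (cv2) and the standard library are available. Lean on these libraries where they do the work, as an engineer would, in place of code of your own. Each camera call takes 0.05 s, during which the arm holds its last target. There are 200 camera calls.

## Working session

There is one attempt and no reset: what is moved stays moved. The work goes in short steps, Python scripts to look and compute and a shell command to move; the robot and the scene stay as the last step left them, time stands still between calls to the robot, and variables do not carry over. Pictures are saved under pics/ and viewed, at most 14 in all, crops included, and the job is handed in when it is done.

```bash
ls; mkdir -p pics
cat > h.py <<'E'
import numpy as np, cv2
from station import ctrl
def snap(n,f):
    c=ctrl.camera(n); cv2.imwrite('pics/'+f+'.png',c['color'][:,:,::-1]); np.savez('pics/'+f,K=c['intrinsics'],T=c['camera_from_world']); return c
def ray(f,u,v,z):
    d=np.load('pics/'+f+'.npz');K,T=d['K'],d['T'];R,t=T[:3,:3],T[:3,3]
    o=-R.T@t; r=R.T@np.linalg.solve(K,[u,v,1.]); return o+r*(z-o[2])/r[2]
def proj(f,p):
    d=np.load('pics/'+f+'.npz');K,T=d['K'],d['T'];q=K@(T[:3,:3]@np.asarray(p,float)+T[:3,3]); return q[:2]/q[2]
E
python3 -c "
from h import *
for n in('top','scene'):
  snap(n,n+'0'); d=np.load('pics/'+n+'0.npz'); print(d['K'],-d['T'][:3,:3].T@d['T'][:3,3],d['T'][:3,:3])
print(ctrl.get_obs())"
```

```text
pics
[[554.14016623   0.         326.93117483]
 [  0.         554.14016623 250.22432893]
 [  0.           0.           1.        ]] [ 0.14693532 -0.08469885  1.71671825] [[-0.01636887 -0.99986042  0.00334529]
 [-0.98994583  0.01573625 -0.1405689 ]
 [ 0.14049664 -0.00561261 -0.99006525]]
[[471.33954615   0.         322.13725224]
 [  0.         471.33954615 236.11802588]
 [  0.           0.           1.        ]] [-0.34443174 -0.75575188  0.85001318] [[ 0.66184449 -0.74932322 -0.0218308 ]
 [-0.46863268 -0.39084198 -0.79222848]
 [ 0.5851028   0.53456268 -0.60983396]]
{'time_s': 0.1, 'qpos': array([ 1.18542030e+00,  3.00409254e-01,  1.52150572e+00,  1.17809298e-05,
        1.32070702e+00, -6.65922900e-02]), 'joint_vel': array([ 0.00068763, -0.00181408, -0.00362813,  0.00063046,  0.00112736,
       -0.00018851]), 'tau': array([ 9.04480257e-04, -5.32647157e+01, -3.53282189e+01,  7.08872708e-02,
        2.35205685e-02, -9.26829762e-05]), 'ee_pos': array([0.17228485, 0.52207528, 0.20495214]), 'eef_rot': array([-3.14056635e+00, -7.98817507e-05,  2.82280595e+00]), 'force': array([-0.19886266,  0.41601065,  0.018391  ]), 'moment': array([-0.05810314, -0.03945867,  0.03646925]), 'grip_force': 0.0, 'grip_width': 0.09403041837802864}
```

View pics/top0.png

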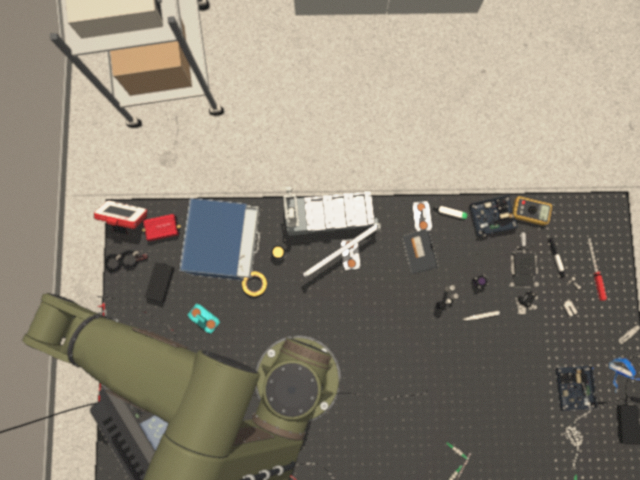

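View pics/scene0.png

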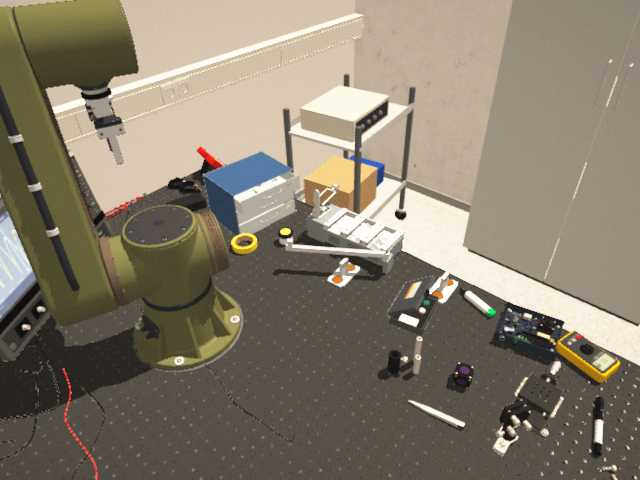

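```bash
python3 -c "
from h import *
a=cv2.imread('pics/top0.png')[180:300,270:430]; cv2.imwrite('pics/c1.png',cv2.resize(a,None,fx=5,fy=5,interpolation=cv2.INTER_CUBIC))
a=cv2.imread('pics/scene0.png')[170:320,270:470]; cv2.imwrite('pics/c2.png',cv2.resize(a,None,fx=4,fy=4,interpolation=cv2.INTER_CUBIC))
"
```

```text
(no output)
```

View pics/c1.png

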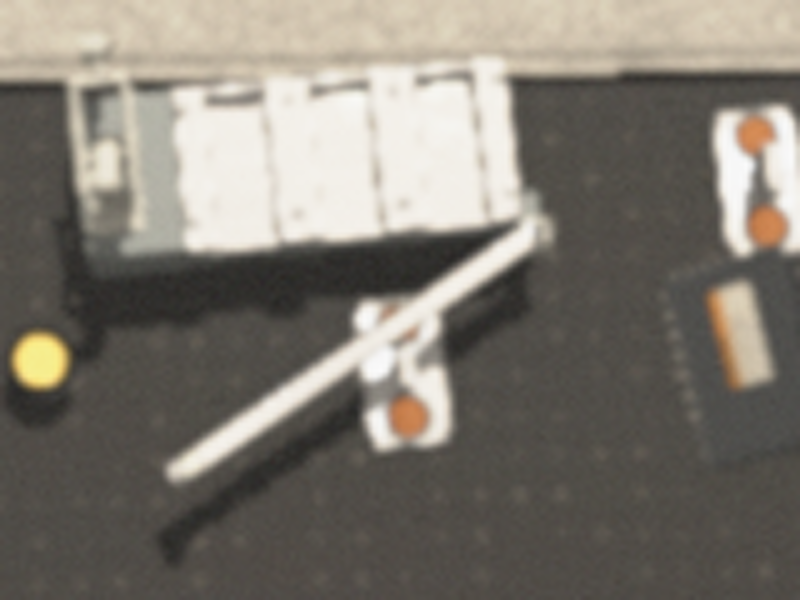

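View pics/c2.png

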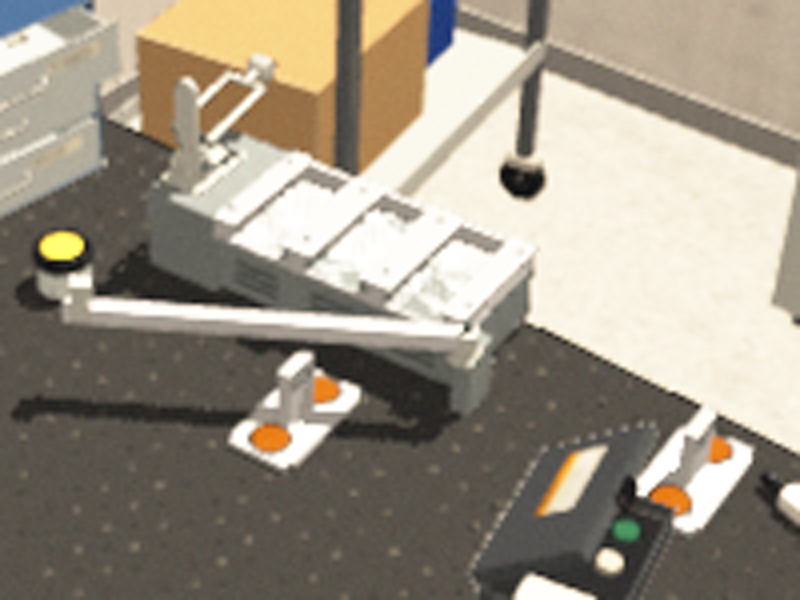

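```bash
python3 -c "
from h import *
f=lambda u,v,z:ray('top0',270+u/5,180+v/5,z)
for n,u,v,z in [('hinge',540,226,.072),('tip',175,472,.072),('backR',510,60,.07),('frontR',522,218,.07),('frontLbays',185,252,.07),('backL ped',70,90,.07),('frontL ped',90,272,.07),('jar',41,360,.034)]: print(n,f(u,v,z).round(4))
for n,u,v in [('s1a',407,417),('s1b',400,322),('s2a',756,134),('s2b',768,227)]: print(n,f(u,v,.006).round(4))
for n,u,v,z in [('s1a',270,438,.006),('s1b',323,388,.006),('s2a',670,500,.006),('s2b',716,450,.006),('hinge',478,335,.072),('tip',62,308,.072)]: print(n,ray('scene0',270+u/4,170+v/4,z).round(4))
print(ray('top0',203,318,.006),ray('top0',452,212,.014))
"
```

```text
hinge [ 0.4542 -0.2494  0.072 ]
tip [ 0.3086 -0.0275  0.072 ]
backR [ 0.5576 -0.2343  0.07  ]
frontR [ 0.4596 -0.2388  0.07  ]
frontLbays [ 0.442  -0.0349  0.07  ]
backL ped [0.5431 0.0339 0.07  ]
frontL ped [0.4306 0.0225 0.07  ]
jar [0.3826 0.0552 0.034 ]
s1a [ 0.3471 -0.1698  0.006 ]
s1b [ 0.4069 -0.1667  0.006 ]
s2a [ 0.5233 -0.394   0.006 ]
s2b [ 0.4636 -0.3992  0.006 ]
s1a [ 0.3515 -0.1702  0.006 ]
s1b [ 0.4124 -0.1658  0.006 ]
s2a [ 0.4693 -0.3984  0.006 ]
s2b [ 0.5281 -0.3975  0.006 ]
hinge [ 0.4573 -0.2559  0.072 ]
tip [ 0.3049 -0.0307  0.072 ]
[0.18610403 0.2885456  0.006     ] [ 0.5034099 -0.4885855  0.014    ]
```

```bash
python3 -m pendant '[[[0,0,3.5],0],[[0,0,3.5],0],[[0,0,3.5],0],[[0,0,3.5],0],[[1.3,-3.9,0],0.025],[[1.3,-3.9,0],0.025],[[1.3,-3.9,0],0.025],[[1.3,-3.9,0],0.025],[[1.3,-3.9,0],0.025],[[1.3,-3.9,0],0.025],[[1.3,-3.9,0],0.025],[[1.3,-3.9,0],0.025],[[1.3,-3.9,0],0.025],[[1.3,-3.9,0],0.025],[[1.3,-3.9,0],0.025],[[1.3,-3.9,0],0.025],[[1.3,-3.9,0],0.025],[[1.3,-3.9,0],0.025],[[1.3,-3.9,0],0.025],[[0,0,0],0]]' 0; python3 -c "
from h import *
snap('top','top1');snap('wrist','w1');o=ctrl.get_obs();print(o['ee_pos'],o['eef_rot'])
a=np.hstack([cv2.resize(cv2.imread('pics/%s.png'%n),(400,300)) for n in('top1','w1')]);cv2.imwrite('pics/t1w1.png',a)"
```

```text
time_s: 1.77
ee_pos: [0.368, -0.0679, 0.3446]
eef_rot: [-3.141, -0.002, -3.09]
force: [0.6, 0.4, -0.1]
grip_width: 0.0003
grip_force: 0.0
[ 0.36728575 -0.06374058  0.34495558] [ 3.14102813e+00 -1.31815726e-03 -3.08898280e+00]
```

View pics/t1w1.png

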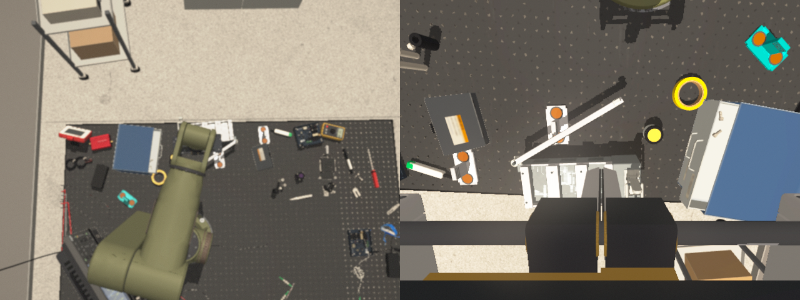

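```bash
python3 -m pendant '[[[0.9,0,-4],0],[[0,0,-4],0],[[0,0,-4],0],[[0,0,-4],0],[[0,0,-4],0],[[0,0,-4],0],[[0,0,-4],0],[[0,0,-0.5],0],[[0,0,0],0]]' 0; python3 -m pendant '[[[-1.2,-0.65,0],0],[[-1.2,-0.65,0],0],[[-1.2,-0.66,0],0],[[-1.04,-0.88,0],0],[[-1.04,-0.88,0],0],[[-1.05,-0.87,0],0],[[-0.85,-1.06,0],0],[[-0.85,-1.06,0],0],[[-0.84,-1.07,0],0],[[-0.61,-1.21,0],0],[[-0.61,-1.21,0],0],[[-0.62,-1.21,0],0],[[-0.36,-1.3,0],0],[[-0.36,-1.31,0],0],[[-0.37,-1.31,0],0],[[-0.1,-1,0],0],[[-0.1,-1,0],0],[[-0.1,-1,0],0],[[0,0,0],0]]'
```

```text
time_s: 2.62
ee_pos: [0.3755, -0.0615, 0.0598]
eef_rot: [3.14, -0.004, -3.084]
force: [-0.0, 0.4, 1.1]
grip_width: 0.0005
grip_force: 0.0
time_s: 4.2
ee_pos: [0.2518, -0.2475, 0.0612]
eef_rot: [-3.14, 0.001, -3.086]
force: [-0.3, 0.5, 0.3]
grip_width: 0.0004
grip_force: 0.0
```

```bash
python3 -m pendant '[[[0,2,0],0],[[0,0,4],0],[[0,0,4],0],[[0,0,4],0],[[0,0,4],0],[[0,0,4],0],[[3,-0.5,1],0],[[3,-0.5,1],0],[[3,-0.5,0],0],[[3,-0.5,0],0],[[3,-0.5,0],0],[[0,0,0],0],[[0,0,0],0],[[0,0,0],0]]' 1; python3 -c "
from h import *
snap('wrist','w2');d=np.load('pics/w2.npz');print(-d['T'][:3,:3].T@d['T'][:3,3],d['T'][:3,2])"
```

```text
time_s: 5.37
ee_pos: [0.401, -0.2505, 0.2804]
eef_rot: [3.141, -0.001, -3.085]
force: [-0.7, -0.3, -0.3]
grip_width: 0.0902
grip_force: 0.0
[ 0.32845954 -0.25462135  0.46066471] [ 1.54036506e-04  2.51262884e-01 -9.67918870e-01]
```

View pics/w2.png

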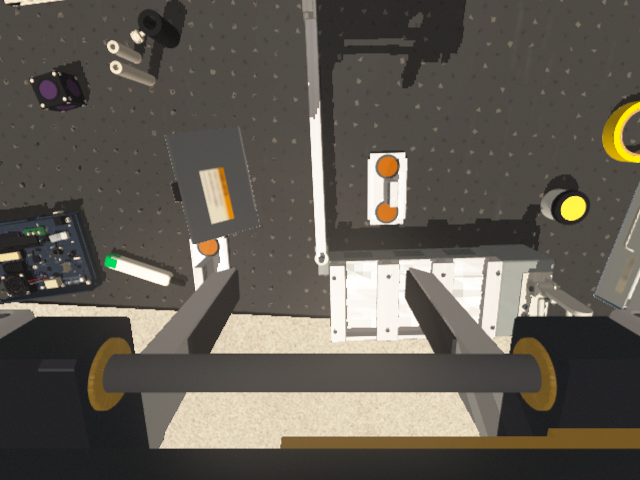

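```bash
python3 -c "
from h import *
f=lambda u,v,z:print(u,v,z,ray('w2',u,v,z).round(4))
for u,v in[(388,166),(387,213),(208,247)]: f(u,v,.006)
for u,v in[(369,153),(406,153),(406,223),(368,223),(194,237),(229,237)]: f(u,v,.006)
for u,v in[(331,262),(551,256),(332,341),(345,262),(376,260),(398,260)]: f(u,v,.07)
f(322,259,.072);f(309,10,.072)
f(574,208,.034)
print(proj('w2',[.4557,-.2525,.072]))
g=cv2.imread('pics/w2.png')[235:345,310:590];cv2.imwrite('pics/c3.png',cv2.resize(g,None,fx=2.85,fy=2.85,interpolation=cv2.INTER_CUBIC))
"
```

```text
388 166 0.006 [ 0.3491 -0.1695  0.006 ]
387 213 0.006 [ 0.4093 -0.1646  0.006 ]
208 247 0.006 [ 0.4687 -0.3994  0.006 ]
369 153 0.006 [ 0.3345 -0.1949  0.006 ]
406 153 0.006 [ 0.3319 -0.1486  0.006 ]
406 223 0.006 [ 0.4212 -0.1382  0.006 ]
368 223 0.006 [ 0.424  -0.1882  0.006 ]
194 237 0.006 [ 0.4559 -0.4177  0.006 ]
229 237 0.006 [ 0.4533 -0.3712  0.006 ]
331 262 0.07 [ 0.4593 -0.2365  0.07  ]
551 256 0.07 [0.4378 0.0178 0.07  ]
332 341 0.07 [ 0.5619 -0.2288  0.07  ]
345 262 0.07 [ 0.4583 -0.2202  0.07  ]
376 260 0.07 [ 0.4539 -0.1844  0.07  ]
398 260 0.07 [ 0.4525 -0.1588  0.07  ]
322 259 0.072 [ 0.4555 -0.2472  0.072 ]
309 10 0.072 [ 0.2017 -0.274   0.072 ]
574 208 0.034 [0.3854 0.0576 0.034 ]
[317.4026332  258.90735007]
```

View pics/c3.png

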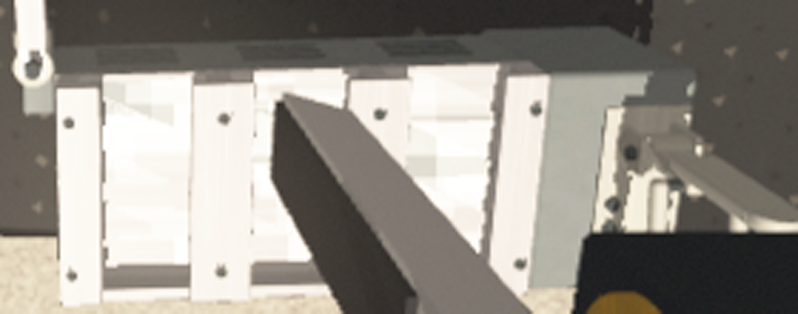

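```bash
python3 -c "
from h import *
P=[((57,86),(-.05,-.099)),((192,85),(-.05,-.045)),((252,83),(-.05,-.019)),((348,80),(-.05,.019)),((408,78),(-.05,.045)),((500,75),(-.05,.083)),((548,73),(-.05,.101)),((62,303),(.05,-.099)),((194,300),(.05,-.045))]
W=[];M=[]
for (u,v),m in P:
  w=ray('w2',310+u/2.85,235+v/2.85,.07)[:2];W.append(w);M.append(m)
W=np.array(W);M=np.array(M)
A=W-W.mean(0);B=M-M.mean(0)
yaw=np.arctan2((B[:,0]*A[:,1]-B[:,1]*A[:,0]).sum(),(A*B).sum());c,s=np.cos(yaw),np.sin(yaw);R=np.array([[c,-s],[s,c]])
t=W.mean(0)-R@M.mean(0);print(yaw,t,((W-t)@R-M).round(4))
for m in[(-.06,-.11),(-.002,0),(-.002,.064),(-.06,.143)]:print(m,R@m+t)
"
```

```text
0.08603688865755749 [ 0.50503716 -0.13398158] [[-0.0006 -0.0004]
 [ 0.0007  0.0008]
 [ 0.0006 -0.0006]
 [ 0.0005  0.0006]
 [ 0.0004 -0.0009]
 [ 0.0002 -0.0014]
 [-0.      0.0001]
 [-0.001  -0.0007]
 [-0.0007  0.0026]]
(-0.06, -0.11) [ 0.45471148 -0.24873055]
(-0.002, 0) [ 0.50304455 -0.13415344]
(-0.002, 0.064) [ 0.49754498 -0.07039017]
(-0.06, 0.143) [0.43297099 0.00333364]
```

```bash
python3 -m pendant '[[[-1.1,4,0],0.029],[[-1.1,4,0],0],[[0,0.35,-4],0],[[0,0,-4],0],[[0,0,-4],0],[[0,0,-4],0],[[0,0,-4],0],[[0,0,-3],0],[[0,0,-2.8],0],[[0,0,0],0],[[0,0,0],0]]' 0.5 40; python3 -m pendant '[[[0,0,0],0],[[0,0,0],0],[[0,0,0],0],[[0,0,0],0],[[0,0,0],0],[[0,0,0],0]]' 0 40
```

```text
time_s: 6.33
ee_pos: [0.3787, -0.1675, 0.0228]
eef_rot: [3.141, -0.001, -3.057]
force: [0.0, -0.4, 0.3]
grip_width: 0.0469
grip_force: 0.0
time_s: 6.83
ee_pos: [0.3795, -0.1676, 0.0228]
eef_rot: [-3.141, 0.001, -3.056]
force: [0.3, -1.0, 0.7]
grip_width: 0.0106
grip_force: 0.4
```

```bash
python3 -m pendant '[[[0,0,0],0],[[0,0,0],0],[[0,0,2],0],[[0,0,2],0],[[0,0,1.75],0],[[-0.2,2.26,0],0],[[0,0,0],0],[[0,0,0],0]]'; python3 -c "
from h import *
snap('wrist','w3');snap('scene','s3');o=ctrl.get_obs();print(o['ee_pos'],o['eef_rot'],o['grip_width'])
g=cv2.imread('pics/w3.png')[230:,200:520];s=cv2.imread('pics/s3.png')[180:320,280:440]
cv2.imwrite('pics/c4.png',np.hstack([cv2.resize(g,(400,312)),cv2.resize(s,(400,312))]))
"
```

```text
time_s: 7.5
ee_pos: [0.3773, -0.1445, 0.0799]
eef_rot: [-3.142, -0.0, -3.055]
force: [-0.1, -0.3, -0.7]
grip_width: 0.0098
grip_force: 40.0
[ 0.37733056 -0.14513655  0.07968082] [ 3.14145412e+00 -4.22456990e-04 -3.05607907e+00] 0.009736088463473878
```

View pics/c4.png

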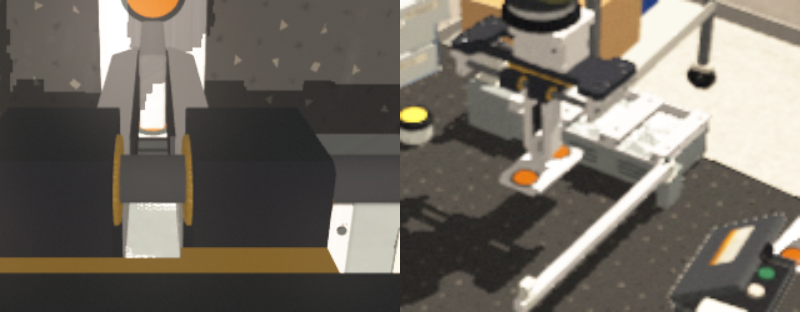

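```bash
python3 -m pendant '[[[1,0.086,0],0],[[1,0.086,0],0],[[1,0.086,0],0],[[1,0.086,0],0],[[1,0.086,0],0],[[1,0.086,0],0],[[0,0,0],0]]'; python3 -m pendant '[[[0.65,0.056,0],0],[[0.65,0.056,0],0],[[0.65,0.056,0],0],[[0.65,0.056,0],0],[[0.65,0.056,0],0],[[0.65,0.056,0],0],[[0.65,0.056,0],0],[[0.65,0.056,0],0],[[0.65,0.056,0],0],[[0.65,0.056,0],0],[[0,0,0],0],[[0,0,0],0]]'
```

```text
time_s: 8.18
ee_pos: [0.4391, -0.1396, 0.0799]
eef_rot: [-3.141, 0.0, -3.056]
force: [-0.8, -0.4, -0.9]
grip_width: 0.01
grip_force: 40.0
time_s: 9.18
ee_pos: [0.5025, -0.1341, 0.0798]
eef_rot: [3.142, -0.0, -3.056]
force: [-0.4, 0.8, -0.6]
grip_width: 0.0099
grip_force: 40.0
```

```bash
python3 -m pendant '[[[0,0,-0.2],0],[[0,0,0],0]]'; python3 -m pendant '[[[0,0,0],0],[[0,0,0],0],[[0,0,0],0],[[0,0,3],0],[[0,0,4],0],[[0,0,4],0],[[0.3,-3.8,1],0],[[0.3,-3.8,0],0],[[0.3,-3.8,0],0],[[0.3,-3.8,0],0],[[0.3,-3.8,0],0],[[0.3,-3.8,0],0],[[0.3,-3.8,0],0],[[0,0,0],0],[[0,0,0],0],[[0,0,0],0]]' 0.25; python3 -c "
from h import *
snap('wrist','w4')"
```

```text
time_s: 9.35
ee_pos: [0.5022, -0.1342, 0.0779]
eef_rot: [-3.142, 0.0, -3.057]
force: [-0.8, -0.5, -0.7]
grip_width: 0.0096
grip_force: 40.0
time_s: 10.68
ee_pos: [0.5233, -0.3997, 0.1977]
eef_rot: [3.141, -0.0, -3.056]
force: [-0.5, 0.1, -0.4]
grip_width: 0.0237
grip_force: 0.0
```

View pics/w4.png

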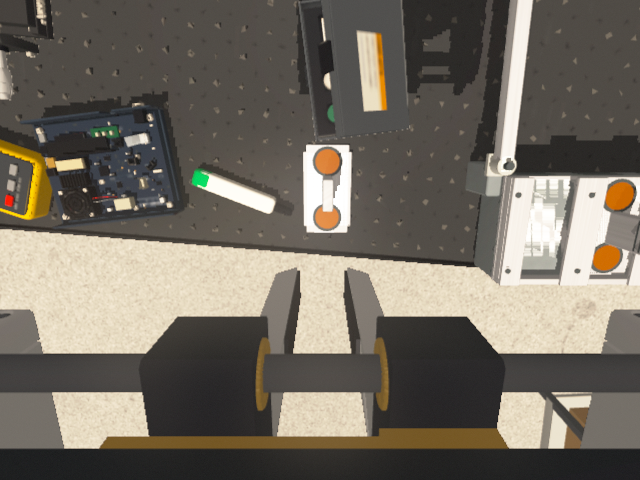

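Slide 2 is at (327,189) with circles at (326,161) and (327,217). Slide 1 sits in bay 2, with its circles at (621,196) and (607,258).

```bash
python3 -c "
from h import *
f=lambda u,v,z:ray('w4',u,v,z)
a,b=f(326.5,161,.006),f(327.5,217,.006);print(a,b,(a+b)/2,np.arctan2(b[1]-a[1],b[0]-a[0]))
c=[f(u,v,.006)[:2] for u,v in[(306,145),(349,145),(350,231),(305,231)]];print(np.array(c),np.mean(c,0))
yaw=.086;R=np.array([[np.cos(yaw),-np.sin(yaw)],[np.sin(yaw),np.cos(yaw)]]);t=np.array([.50504,-.13398])
for p in[(621,196),(607,258)]: print((f(*p,.061)[:2]-t)@R)
"
```

```text
[ 0.46617376 -0.39952723  0.006     ] [ 0.52464931 -0.39332478  0.006     ] [ 0.49541153 -0.396426    0.006     ] 0.10567402256356555
[[ 0.45202591 -0.42174845]
 [ 0.44834604 -0.37806103]
 [ 0.53799582 -0.36766309]
 [ 0.54208637 -0.41626523]] [ 0.49511354 -0.39593445]
[-0.03249826  0.00333203]
[0.02610808 0.002521  ]
```

```bash
python3 -m pendant '[[[-2.8,0.36,0],0.012],[[0,0,-4],0],[[0,0,-4],0],[[0,0,-4],0],[[0,0,-3],0],[[0,0,-2.5],0],[[0,0,0],0],[[0,0,0],0]]' 0.45; python3 -m pendant '[[[0,0,0],0],[[0,0,0],0],[[0,0,0],0],[[0,0,0],0],[[0,0,0],0],[[0,0,0],0],[[0,0,0],0],[[0,0,2],0],[[0,0,3],0],[[0,0,3],0],[[0,0,3],0],[[0,0,0],0]]' 0 40
```

```text
time_s: 11.4
ee_pos: [0.4956, -0.3955, 0.0232]
eef_rot: [3.141, -0.001, -3.043]
force: [0.6, 0.0, 1.0]
grip_width: 0.0426
grip_force: 0.0
time_s: 12.4
ee_pos: [0.497, -0.398, 0.1393]
eef_rot: [-3.135, 0.006, -3.044]
force: [1.0, 0.4, -0.5]
grip_width: 0.0096
grip_force: 40.0
```

```bash
python3 -m pendant '[[[-1.87,3.12,0],0],[[-1.87,3.12,0],-0.012],[[-1.87,3.12,0],0],[[-1.88,3.12,0],0],[[-1.88,3.12,0],0],[[-1.88,3.12,0],0],[[0,0,0],0],[[0,0,-3],0],[[0,0,0],0],[[0,0,0],0],[[0,0,0],0]]'; python3 -c "
from h import *
snap('wrist','w5');o=ctrl.get_obs();print(o['ee_pos'],o['eef_rot'],o['grip_width'])
d=ray('w5',0,0,0)
"
```

```text
time_s: 13.32
ee_pos: [0.3831, -0.2097, 0.1035]
eef_rot: [3.141, -0.0, -3.057]
force: [0.1, -1.3, -0.8]
grip_width: 0.0097
grip_force: 40.0
[ 0.38330864 -0.20984167  0.10373189] [-3.14120655e+00  4.89130177e-04 -3.05670515e+00] 0.009607590961343313
```

View pics/w5.png

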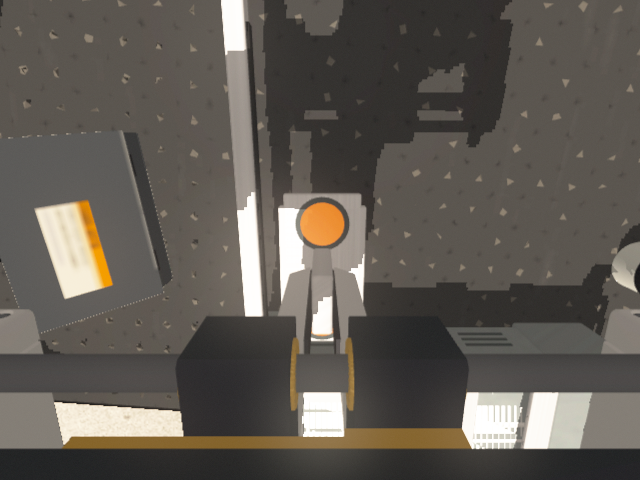

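```bash
python3 -c "
from h import *
p=ray('w5',322,223,.0865)[:2]; q=np.array([.3832,-.2098]);yaw=.086;R=np.array([[np.cos(yaw),-np.sin(yaw)],[np.sin(yaw),np.cos(yaw)]])
print((p-q)@R, (q-[.50504,-.13398])@R)"
python3 -m pendant '[[[0,0.07,-1.2],0],[[0,0,-1.1],0],[[0,0,0],0],[[0,0,0],0]]'
```

```text
[-0.0297055   0.00027739] [-0.1279022  -0.06507446]
time_s: 13.7
ee_pos: [0.383, -0.2089, 0.0804]
eef_rot: [3.141, -0.0, -3.057]
force: [-0.4, -0.7, -0.9]
grip_width: 0.0098
grip_force: 40.0
```

Well centred; insert.

```bash
python3 -m pendant '[[[1,0.086,0],0],[[1,0.086,0],0],[[1,0.086,0],0],[[1,0.086,0],0],[[1,0.086,0],0],[[1,0.086,0],0],[[0,0,0],0]]'; python3 -m pendant '[[[0.65,0.056,0],0],[[0.65,0.056,0],0],[[0.65,0.056,0],0],[[0.65,0.056,0],0],[[0.65,0.056,0],0],[[0.65,0.056,0],0],[[0.65,0.056,0],0],[[0.65,0.056,0],0],[[0.65,0.056,0],0],[[0.6,0.056,0],0],[[0,0,-0.2],0],[[0,0,0],0]]'
```

```text
time_s: 14.28
ee_pos: [0.4446, -0.2033, 0.0799]
eef_rot: [-3.141, 0.0, -3.056]
force: [0.2, 0.3, -1.3]
grip_width: 0.0099
grip_force: 40.0
time_s: 15.28
ee_pos: [0.5082, -0.1979, 0.0785]
eef_rot: [-3.141, 0.001, -3.056]
force: [2.3, 1.7, 4.3]
grip_width: 0.0093
grip_force: 40.0
```

```bash
python3 -m pendant '[[[0,0,0],0],[[0,0,0],0],[[0,0,0],0],[[0,0,3],0],[[0,0,4],0],[[0,0,4],0],[[-3,1,1],0],[[-3,1,1],0],[[-3,1,1],0],[[-3,1,1],0],[[-3,1,1],0],[[0,0,0],0],[[0,0,0],0],[[0,0,0],0]]' 0.25; python3 -c "
from h import *
snap('wrist','w6');snap('scene','s6')
a=cv2.resize(cv2.imread('pics/w6.png')[120:420,200:600],(800,600));cv2.imwrite('pics/c6.png',a)"
```

```text
time_s: 16.45
ee_pos: [0.3577, -0.1481, 0.2379]
eef_rot: [-3.141, 0.0, -3.057]
force: [0.7, 0.1, 0.5]
grip_width: 0.0237
grip_force: 0.0
```

View pics/c6.png

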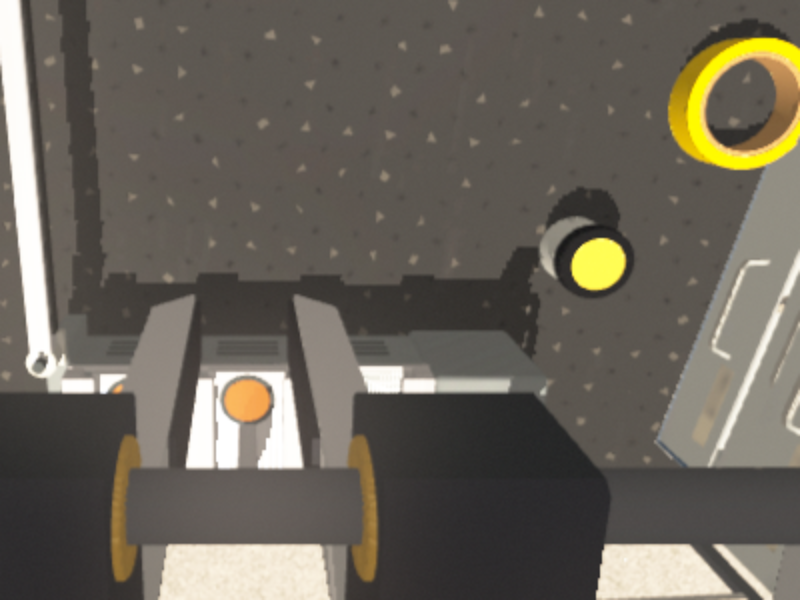

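```bash
python3 -m pendant '[[[-1.67,-3.69,0],0],[[-1.67,-3.69,0],0],[[-1.67,-3.69,0],0],[[-1.66,-3.68,0],0],[[0,0,0],0],[[0,0,-4],0],[[0,0,-4],0],[[0,0,-4],0],[[0,0,-4],0],[[0,0,-1.8],0],[[0,0,0],0],[[0,0,0],0]]' 0; python3 -m pendant '[[[-0.22,1.4,0],0],[[-0.22,1.4,0],0],[[-0.21,1.39,0],0],[[0.13,1.41,0],0],[[0.13,1.41,0],0],[[0.14,1.4,0],0],[[0.48,1.33,0],0],[[0.48,1.33,0],0],[[0.48,1.33,0],0],[[0.79,1.17,0],0],[[0.79,1.17,0],0],[[0.8,1.17,0],0],[[1.06,0.94,0],0],[[1.06,0.94,0],0],[[1.05,0.93,0],0]]';  python3 -m pendant '[[[1,0.54,0],0],[[1,0.54,0],0],[[1,0.55,0],0],[[1.2,0.4,0],0],[[1.2,0.4,0],0],[[0.6,0.13,0],0],[[0.6,0.13,0],0],[[0,0,0],0],[[0,0,0],0]]'
```

```text
time_s: 17.55
ee_pos: [0.2908, -0.2952, 0.0595]
eef_rot: [3.139, -0.001, -3.056]
force: [-0.2, -0.9, 0.2]
grip_width: 0.0006
grip_force: 0.0
time_s: 18.8
ee_pos: [0.3599, -0.1081, 0.0618]
eef_rot: [-3.14, 0.003, -3.056]
force: [-1.5, -0.3, -0.3]
grip_width: 0.0005
grip_force: 0.2
time_s: 19.55
ee_pos: [0.4241, -0.0814, 0.0599]
eef_rot: [3.141, -0.0, -3.057]
force: [-1.2, -0.1, 0.4]
grip_width: 0.0005
grip_force: 0.1
```

```bash
python3 -m pendant '[[[0.1,0,0],0],[[0.1,0,0],0],[[0,0,0],0]]'; python3 -m pendant '[[[0.1,0,0],0],[[0.05,0,0],0],[[0,0,0],0]]'
```

```text
time_s: 19.8
ee_pos: [0.4244, -0.0813, 0.0598]
eef_rot: [3.141, -0.004, -3.056]
force: [-13.1, -0.5, 8.4]
grip_width: 0.0006
grip_force: 6.8
time_s: 20.05
ee_pos: [0.4246, -0.0813, 0.0597]
eef_rot: [3.14, -0.007, -3.056]
force: [-24.1, -0.4, 16.8]
grip_width: 0.0005
grip_force: 12.1
```

```bash
python3 -m pendant '[[[-1.5,0,0],0],[[-0.5,0,3],0],[[-0.5,1,3.8],0],[[-0.5,1,3.8],0],[[-0.5,1,3.8],0],[[-0.5,1,3.8],0],[[-0.5,1,3.8],0],[[-0.5,1,3.8],0],[[0,1,0],0],[[0,1,0],0],[[0,0,0],0],[[0,0,0],0],[[0,0,0],0]]' 0.35; python3 -c "
from h import *
snap('wrist','w7');snap('scene','s7')
a=cv2.resize(cv2.imread('pics/w7.png')[140:440,200:500],(600,600));b=cv2.resize(cv2.imread('pics/s7.png')[170:290,290:330],(200,600));cv2.imwrite('pics/c7.png',np.hstack([a,b]))
yaw=.086;x=np.array([np.cos(yaw),np.sin(yaw),0]);y=np.array([-np.sin(yaw),np.cos(yaw),0]);t=np.array([.50504,-.13398,0])
def pl(f,u,v,Y):
  a=ray(f,u,v,0);b=ray(f,u,v,.3);k=(Y-(a-t)@y)/((b-a)@y);p=a+k*(b-a)-t;return (p@x).round(4),(p@y).round(4),p[2].round(4)
print(pl('scene0',335.5,187,.143),ray('top0',289.4,189,.15),pl('scene0',270+190/4,170+85/4,.143))"
```

```text
time_s: 21.13
ee_pos: [0.3775, -0.0017, 0.3177]
eef_rot: [3.142, -0.0, -3.056]
force: [0.0, 0.0, -0.4]
grip_width: 0.0327
grip_force: 0.0
(np.float64(0.0705), np.float64(0.143), np.float64(0.1161)) [0.55033113 0.01232966 0.15      ] (np.float64(-0.0164), np.float64(0.143), np.float64(0.1464))
```

View pics/c7.png

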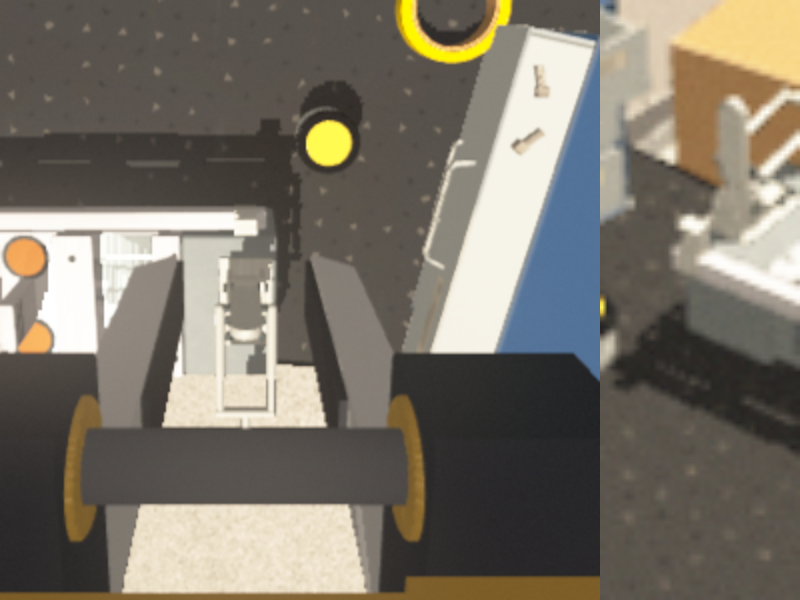

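```bash
cat >> h.py <<'E'
yaw=.086;X=np.array([np.cos(yaw),np.sin(yaw),0]);Y=np.array([-np.sin(yaw),np.cos(yaw),0]);t0=np.array([.50504,-.13398,0])
W=lambda x,y,z:t0+x*X+y*Y+np.array([0,0,z])
M=lambda p:np.array([(np.asarray(p)-t0)@X,(np.asarray(p)-t0)@Y,p[2]])
E
python3 -c "
from h import *
for z in(0,.05,.1,.15,.2):
  p=ray('scene0',297,178,z);print('cab',z,p.round(3),M(p).round(3),proj('top0',p).round(1),proj('w7',p).round(1))
for a in(0,7,14,25):
  a=np.radians(a);r=W(-.02+.0655*np.cos(a),.143,.106+.0655*np.sin(a));g=W(-.02+.0855*np.cos(a),.143,.106+.0855*np.sin(a))
  print(np.degrees(a),'c7',(proj('w7',r)-[200,140])*2,'c2 rod',(proj('scene0',r)-[270,170])*4,'grip c2',(proj('scene0',g)-[270,170])*4,'c1',(proj('top0',g)-[270,180])*5)
k=W(-.066,.143,.092);print('keeper c7',(proj('w7',k)-[200,140])*2)
print('TCP mag',M([.3775,-.0017,.3177]))
"
```

```text
cab 0 [0.666 0.28  0.   ] [0.196 0.399 0.   ] [208.3 166.6] [478.4 387.4]
cab 0.05 [0.607 0.219 0.05 ] [0.132 0.343 0.05 ] [224.4 180.3] [459.7 372.1]
cab 0.1 [0.547 0.158 0.1  ] [0.067 0.288 0.1  ] [241.6 194.9] [435.8 352.5]
cab 0.15 [0.488 0.097 0.15 ] [0.003 0.232 0.15 ] [260.1 210.5] [403.8 326.3]
cab 0.2 [0.428 0.036 0.2  ] [-0.062  0.176  0.2  ] [279.9 227.3] [358.9 289.5]
0.0 c7 [244.46600991 399.73971922] c2 rod [242.33145259  94.638078  ] grip c2 [258.13017665  82.62670892] c1 [98.61396918 50.93364494]
7.0 c7 [244.4788587  406.01291607] c2 rod [241.82151092  85.66628252] grip c2 [257.54677762  70.94980019] c1 [97.60344917 47.61804405]
14.0 c7 [244.48942709 410.96771616] c2 rod [240.5304015   77.35044516] grip c2 [255.95776245  60.08804275] c1 [96.79614751 46.40961272]
25.0 c7 [244.50073849 415.73377898] c2 rod [236.94654869  65.90378119] grip c2 [251.44622368  45.05198992] c1 [95.97595058 48.89838383]
keeper c7 [244.14827147 221.09180706]
TCP mag [-0.11570659  0.14274605  0.3177    ]
```

```bash
python3 -m pendant '[[[3.6,0.31,0],0],[[3.6,0.31,0],0],[[3.6,0.31,0],0],[[3.6,0.31,0],0],[[3.57,0.34,0],0],[[0,0,-4],0],[[0,0,-4],0],[[0,0,-4],0],[[0,0,-4],0],[[0,0,-2.5],0],[[0,0,-2.4],0],[[0,0,0],0],[[0,0,0],0]]' 0.35; python3 -m pendant '[[[0,0,0],0],[[0,0,0],0],[[0,0,0],0],[[0,0,0],0],[[0,0,0],0],[[0,0,0],0]]' 0 12; python3 -c "
from h import *
snap('scene','s8');o=ctrl.get_obs();print(M(o['ee_pos']),o['grip_width'],o['grip_force'])
cv2.imwrite('pics/c8.png',cv2.resize(cv2.imread('pics/s8.png')[130:250,270:430],(800,600),interpolation=cv2.INTER_CUBIC))"
```

```text
time_s: 22.32
ee_pos: [0.557, 0.0141, 0.1086]
eef_rot: [3.141, -0.002, -3.057]
force: [-0.1, 0.0, 1.3]
grip_width: 0.0331
grip_force: 0.0
time_s: 22.82
ee_pos: [0.558, 0.0145, 0.1098]
eef_rot: [-3.141, 0.002, -3.056]
force: [3.7, 0.6, 3.5]
grip_width: 0.0161
grip_force: 12.0
[0.06549419 0.14341501 0.10968106] 0.016134035509251646 11.99968546628952
```

View pics/c8.png

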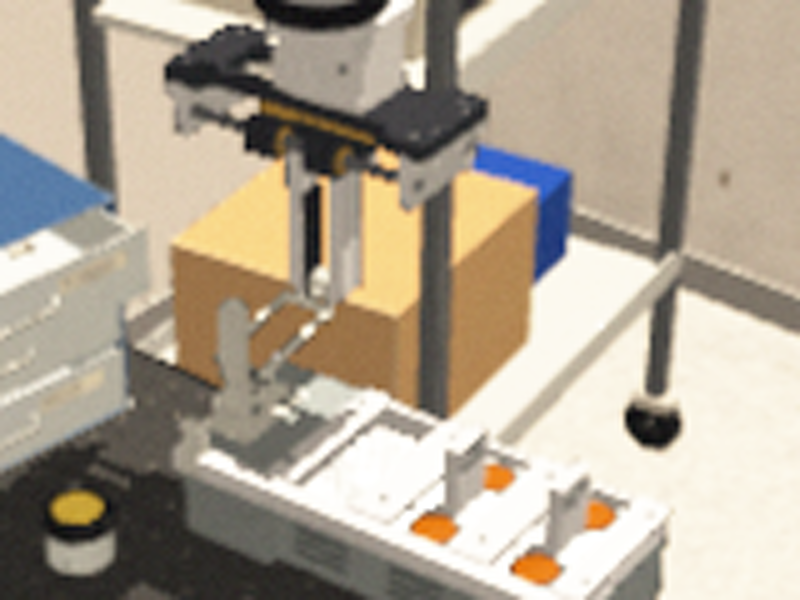

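```bash
python3 -c "
from h import *
a=np.radians(np.arange(8,209,12.5));p=85.5/10*np.c_[np.cos(a),np.sin(a)];d=np.diff(p,axis=0)
for q,x in zip(np.degrees(a[1:]),d): print(q.round(1),(x[0]*X[0]).round(2),(x[0]*X[1]).round(2),x[1].round(2))"
```

```text
20.5 -0.46 -0.04 1.8
33.0 -0.83 -0.07 1.66
45.5 -1.17 -0.1 1.44
58.0 -1.46 -0.13 1.15
70.5 -1.67 -0.14 0.81
83.0 -1.81 -0.16 0.43
95.5 -1.85 -0.16 0.02
108.0 -1.82 -0.16 -0.38
120.5 -1.69 -0.15 -0.76
133.0 -1.49 -0.13 -1.11
145.5 -1.21 -0.1 -1.41
158.0 -0.88 -0.08 -1.64
170.5 -0.5 -0.04 -1.79
183.0 -0.11 -0.01 -1.86
195.5 0.3 0.03 -1.84
208.0 0.69 0.06 -1.73
```

```bash
python3 -m pendant '[[[-0.46,-0.04,1.8],0],[[-0.83,-0.07,1.66],0],[[-1.17,-0.1,1.44],0],[[-1.46,-0.13,1.15],0],[[-1.67,-0.14,0.81],0],[[-1.81,-0.16,0.43],0],[[-1.85,-0.16,0.02],0],[[-1.82,-0.16,-0.38],0],[[-1.69,-0.15,-0.76],0],[[-1.49,-0.13,-1.11],0],[[-1.21,-0.1,-1.41],0],[[-0.88,-0.08,-1.64],0],[[-0.5,-0.04,-1.79],0],[[0,0,0],0],[[0,0,0],0]]'; python3 -c "
from h import *
snap('scene','s9');o=ctrl.get_obs();print(M(o['ee_pos']),o['grip_width'],o['grip_force'])
cv2.imwrite('pics/c9.png',cv2.resize(cv2.imread('pics/s9.png')[150:270,250:410],(800,600),interpolation=cv2.INTER_CUBIC))"
```

```text
time_s: 24.12
ee_pos: [0.3881, -0.0001, 0.1109]
eef_rot: [3.141, -0.003, -3.056]
force: [-3.4, 0.2, -1.2]
grip_width: 0.0157
grip_force: 12.0
[-0.10446171  0.14341314  0.111501  ] 0.015593611521747945 12.001716792583466
```

View pics/c9.png

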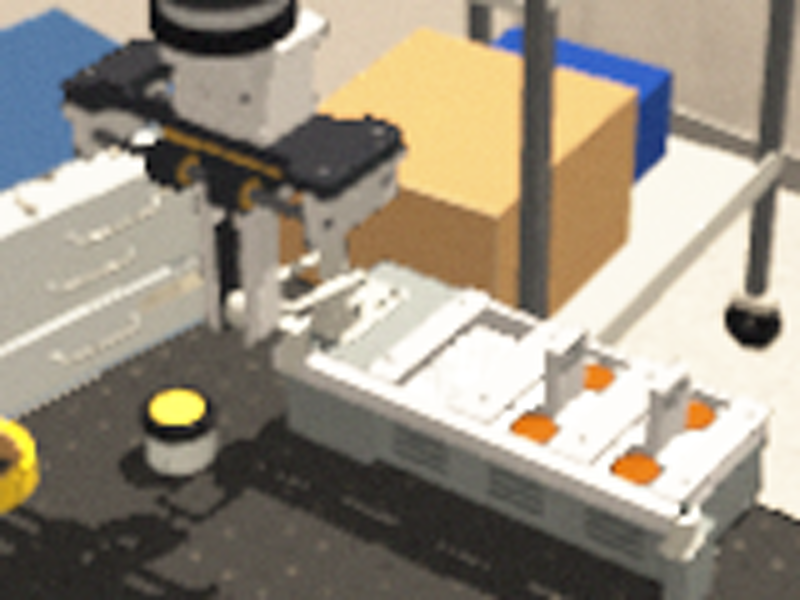

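```bash
python3 -m pendant '[[[-0.05,0,-0.9],0],[[-0.05,0,-0.9],0],[[0.1,0.01,-0.9],0],[[0.15,0.01,-0.9],0],[[0.25,0.02,-0.6],0],[[0.25,0.02,-0.6],0],[[0,0,0],0],[[0,0,0],0],[[0,0,0],0]]'; python3 -c "
from h import *
snap('scene','s10');snap('wrist','w10')
o=ctrl.get_obs();print(M(o['ee_pos']),o['grip_width'])
g=W(-.0975,.143,.072);print(proj('w10',g),proj('w10',W(-.02,.143,.145)),proj('w10',W(-.078,.143,.08)),proj('w10',W(-.066,.143,.092)))"
```

```text
time_s: 24.92
ee_pos: [0.3949, 0.0005, 0.063]
eef_rot: [3.141, -0.001, -3.056]
force: [-2.6, 0.9, -3.0]
grip_width: 0.0157
grip_force: 12.0
[-0.09808132  0.143444    0.06311964] 0.015495601184608207
[320.89364804 290.26895291] [320.90360337 558.41622049] [320.94606433 331.73958575] [320.94629249 366.33696119]
```

```bash
python3 -m pendant '[[[0.3,0.03,0],0],[[0.3,0.03,0],0],[[0.3,0.03,0],0],[[0.2,0.02,0],0],[[0,0,0],0]]';python3 -m pendant '[[[0.15,0.01,0],0],[[0,0,0],0]]';python3 -m pendant '[[[0.15,0.01,0],0],[[0,0,0],0]]';python3 -m pendant '[[[0.1,0.01,0],0],[[0,0,0],0]]'
```

```text
time_s: 25.43
ee_pos: [0.4064, 0.0016, 0.063]
eef_rot: [3.142, -0.001, -3.056]
force: [-5.2, 0.4, -3.3]
grip_width: 0.0161
grip_force: 12.0
time_s: 25.6
ee_pos: [0.4072, 0.0017, 0.0628]
eef_rot: [3.141, -0.002, -3.056]
force: [-8.6, -0.8, -1.7]
grip_width: 0.0159
grip_force: 12.0
time_s: 25.77
ee_pos: [0.4076, 0.0018, 0.0623]
eef_rot: [3.141, -0.005, -3.056]
force: [-12.8, -1.6, -2.3]
grip_width: 0.0164
grip_force: 12.0
time_s: 25.93
ee_pos: [0.4081, 0.0018, 0.0621]
eef_rot: [3.141, -0.007, -3.056]
force: [-16.2, -2.0, -1.4]
grip_width: 0.0158
grip_force: 12.0
```

```bash
python3 -m pendant '[[[-0.2,-0.02,0],0],[[0,0,0.3],0],[[0,0,0],0]]';python3 -m pendant '[[[0,0,0.3],0],[[0,0,0],0]]';python3 -m pendant '[[[0,0,0.3],0],[[0,0,0],0]]'
```

```text
time_s: 26.18
ee_pos: [0.408, 0.0017, 0.0663]
eef_rot: [3.141, -0.002, -3.056]
force: [-7.5, -0.0, -1.4]
grip_width: 0.0162
grip_force: 12.0
time_s: 26.35
ee_pos: [0.4082, 0.0017, 0.0694]
eef_rot: [3.142, -0.001, -3.056]
force: [-5.2, 0.2, -1.5]
grip_width: 0.0163
grip_force: 12.0
time_s: 26.52
ee_pos: [0.4083, 0.0017, 0.0722]
eef_rot: [3.142, -0.001, -3.056]
force: [-4.0, -0.3, -7.6]
grip_width: 0.0156
grip_force: 12.0
```

```bash
python3 -m pendant '[[[0,0,-0.5],0],[[0,0,-0.4],0],[[0,0,-0.2],0],[[0,0,0],0]]'; python3 -m pendant '[[[0,0,0],0],[[0,0,0],0],[[0,0,0],0],[[0,0,0],0]]' 0.33; python3 -c "
from h import *
snap('scene','s11');snap('wrist','w11');o=ctrl.get_obs();print(M(o['ee_pos']),o['force'])"
```

```text
time_s: 26.85
ee_pos: [0.4095, 0.0017, 0.0613]
eef_rot: [-3.141, 0.003, -3.057]
force: [3.1, 1.6, 2.8]
grip_width: 0.0161
grip_force: 12.0
time_s: 27.18
ee_pos: [0.4083, 0.0017, 0.0611]
eef_rot: [-3.142, -0.0, -3.056]
force: [0.5, 0.5, -0.7]
grip_width: 0.0305
grip_force: 0.0
[-0.08471634  0.1434749   0.06113566] [-1.01700502 -0.27770191 -0.04478441]
```

```bash
python3 -m pendant '[[[0,0,1],0],[[0,0,2],0],[[0,0,4],0],[[0,0,4],0],[[0,0,3],0],[[0,0,0],0]]'; python3 -m pendant '[[[3.5,0.3,0],0],[[3.5,0.3,0],0],[[3.5,0.3,0],0],[[0.55,0.05,0],0],[[0,0,-2],0],[[0,0,-2],0],[[0,0,-0.5],0],[[0,0,0],0]]' 0;python3 -m pendant '[[[0,0,-0.5],0],[[0,0,-0.5],0],[[0,0,0],0]]';python3 -m pendant '[[[0,0,-0.5],0],[[0,0,-0.5],0],[[0,0,0],0]]';python3 -m pendant '[[[0.1,0,-0.5],0],[[0.1,0,-0.5],0],[[0,0,0],0]]'
```

```text
time_s: 27.78
ee_pos: [0.4103, 0.0016, 0.2067]
eef_rot: [-3.14, 0.009, -3.056]
force: [0.4, -0.4, 0.9]
grip_width: 0.0312
grip_force: 0.0
time_s: 28.45
ee_pos: [0.5179, 0.0112, 0.1547]
eef_rot: [3.141, -0.003, -3.056]
force: [-0.5, -1.1, 0.9]
grip_width: 0.0005
grip_force: 0.0
time_s: 28.7
ee_pos: [0.5188, 0.0112, 0.146]
eef_rot: [3.142, 0.0, -3.056]
force: [-0.3, 0.8, 0.4]
grip_width: 0.0005
grip_force: 0.0
time_s: 28.95
ee_pos: [0.5191, 0.0112, 0.1357]
eef_rot: [-3.142, 0.001, -3.056]
force: [1.5, -0.1, 1.5]
grip_width: 0.0003
grip_force: 0.8
time_s: 29.2
ee_pos: [0.5223, 0.0112, 0.1268]
eef_rot: [-3.141, 0.004, -3.056]
force: [3.8, 0.7, 5.1]
grip_width: 0.0004
grip_force: 3.1
```

```bash
python3 -m pendant '[[[0.15,0.01,-0.5],0],[[0.15,0.01,-0.5],0],[[0,0,0],0]]';python3 -m pendant '[[[0.15,0.01,-0.5],0],[[0.15,0.01,-0.5],0],[[0,0,0],0]]';python3 -m pendant '[[[0.15,0.01,-0.5],0],[[0.15,0.01,-0.5],0],[[0,0,0],0]]';python3 -m pendant '[[[0.1,0.01,-0.4],0],[[0,0,-0.3],0],[[0,0,0],0]]'
```

```text
time_s: 29.45
ee_pos: [0.524, 0.0114, 0.1157]
eef_rot: [3.142, -0.0, -3.056]
force: [-0.2, -0.5, 1.6]
grip_width: 0.0008
grip_force: 0.5
time_s: 29.7
ee_pos: [0.5265, 0.0116, 0.1049]
eef_rot: [3.141, -0.002, -3.056]
force: [0.1, -0.1, -0.9]
grip_width: 0.0006
grip_force: 0.1
time_s: 29.95
ee_pos: [0.5295, 0.0118, 0.0949]
eef_rot: [3.141, -0.002, -3.056]
force: [0.1, -0.4, -0.4]
grip_width: 0.0003
grip_force: 0.0
time_s: 30.2
ee_pos: [0.5311, 0.0119, 0.0891]
eef_rot: [-3.142, 0.0, -3.056]
force: [-0.8, -0.2, 3.3]
grip_width: 0.0007
grip_force: 1.5
```

```bash
python3 -m pendant '[[[0,0,3],0],[[0,0,4],0],[[0,0,4],0],[[-2,-3,3],0],[[-2,-3,3],0],[[-2,-3,3],0],[[-2,-3,3],0],[[-2,-3,0],0],[[-2,-3,0],0],[[0,0,0],0],[[0,0,0],0],[[0,0,0],0]]'; python3 -c "
from h import *
snap('scene','s12');snap('wrist','w12')
a=cv2.imread('pics/s12.png',0).astype(int);b=cv2.imread('pics/s7.png',0).astype(int)
for n,p in dict(disc_hook=(-.084,.143,.075),rod_hook=(-.064,.143,.078),disc_lip=(-.085,.143,.097),keeper=(-.066,.143,.092),pivot_flat=(.004,.143,.082),tip_flat=(.042,.143,.089),lever_up=(-.02,.143,.145)).items(): print(n,proj('s12',W(*p)).round(1),proj('w12',W(*p)).round(1))
d=a-b
print('cols 296-338');
for v in range(184,236,1): print(v,''.join('+' if x>25 else '-' if x<-25 else '.' for x in d[v,290:350]))"
```

```text
time_s: 31.2
ee_pos: [0.42, -0.1544, 0.3057]
eef_rot: [3.141, 0.0, -3.057]
force: [-0.3, -0.3, 0.7]
grip_width: 0.0005
grip_force: 0.0
disc_hook [303.7 223.6] [453.8 210.6]
rod_hook [308.  219.3] [453.1 227.7]
disc_lip [303.1 217.3] [461.  213.2]
keeper [307.4 215.6] [457.7 228.7]
pivot_flat [322.3 207. ] [449.2 282.6]
tip_flat [330.  199.1] [448.4 313.6]
lever_up [316.7 192.2] [472.5 283.8]
cols 296-338
184 ............................................................
185 ..........................................+..--.+...........
186 ..........................................++...+++..........
187 ....................................--......++++............
188 ....................................--------.++++...........
189 .........................---......-----------..++...........
190 .........................----....----..-------..............
191 .........................-----..----......----..............
192 ........................------.----........----.............
193 ........................----------........----..............
194 ........................---------.....
[... 1987 characters left out ...]
...++++..........-................................
226 .......................................+....................
227 ............................................................
228 ............................................................
229 ............................................................
230 ............................................................
231 ...............++...........................................
232 ..............+.............................................
233 ............++................................-.............
234 ............+...............................................
235 ..........+.................................................
```

```bash
python3 -c "
from h import *
for n,(x,z,dx,dz) in dict(hook=(-.064,.078,-.084,.0765),low=(-.064,.075,-.084,.073),above=(-.066,.095,-.0855,.099)).items():
  print(n,[proj('s12',W(x,.143+s,z)).round(1) for s in(-.018,.018)],'disc',proj('s12',W(dx,.143,dz)).round(1), 'w', [proj('w12',W(x,.143+s,z)).round(1) for s in(-.018,.018)],proj('w12',W(dx,.143,dz)).round(1))
print('pivot arms',[proj('s12',W(.004,.143+s,.082)).round(1) for s in(-.0155,.0155)], 'jar',proj('w12',W(-.104,.2,.034)))
a=cv2.imread('pics/w12.png',0)
for v in range(196,246,2): print(v,' '.join('%3d'%x for x in a[v,434:476:2]))"
```

```text
hook [array([313.1, 221.4]), array([303. , 217.2])] disc [303.6 223.2] w [array([437.9, 227.7]), array([468.3, 227.7])] [454.2 210.8]
low [array([313.1, 222.3]), array([303.1, 218.1])] disc [303.7 224.2] w [array([437.1, 227.1]), array([467.3, 227.1])] [453.2 210.3]
above [array([312.4, 216.8]), array([302.3, 212.6])] disc [302.9 216.8] w [array([442.8, 229.4]), array([474.5, 229.3])] [461.7 213.1]
pivot arms [array([326.6, 208.7]), array([318.1, 205.3])] jar [488.23585969 189.32056309]
196  42  45  43  42  41  42  43  44  41  42  43  54  41 102  83 131 186 180  34  40  41
198  42  44  42  43  42  41  40  43  41  43  76  53  45 100  85  79 142 191 110  31  40
200  44  41  43  44  41  42  43  44  42  61  78  42  41  71  78  77  79 113 171  51  36
202  44  44  43  43  43  42  43  42  41  45  42  42  43  78  80  78  79  79  78 105  45
204  43  44  43  45  44  42  44  62 101 106 102  99  99 104 106  81  78  76  78  78  78
206  45  43  44  44  45  43  44 121 134 155 154 150 145 145 142 133  73  75  77  78  79
208  42  45  43  45  44  45  43 129 131 194 199 193 192 191 188 187  82  73  79 
[... 891 characters left out ...]
 247 247 182 236 241 244 237 227 146 200 247 247 246 247 247 229 239 243 141  79  79
232 250 250 184 238 233 248 187 138 133 206 242 242 242 242 242 158 232 239  99  86  76
234 240 240 129 241 230 240 182 206 138 247 252 254 254 254 253 184 238 236 117  83  78
236  84  85 129 245 197  84  84  83 104 228 246 246 242 249 234 154 241 221  85  80  78
238 139 139 147 245 193 136 134 133 132 130 129 129 128 127 100 139 244 198  78  78  79
240 185 186 183 245 196 184 184 184 185 184 185 184 184 184 109 173 245 165  79  79  78
242 188 188 191 245 191 186 185 185 184 185 185 185 185 185  96 187 245 151  79  77  78
244 186 155 203 244 193 186 184 184 185 185 186 183 184 184  97 201 244 142  78  78  78
```

```bash
python3 -c "
from station import ctrl
print(ctrl.hand_in())"
```

```text
the job is handed in; nothing more can be done
None
```

I handed the job in at about 31 s of robot time: both slides I found are in bays 1 and 2, the bar is shut, the rod is hooked under the keeper's lip and the lever was pushed flat; I saw no third slide, and the hand-in returned no verdict.

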